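# Lock the bench stop into the strut and close it on the mould

## Robot

A 6-joint arm with a two-finger parallel gripper is mounted at the origin on the work surface. World frame = base frame: x ahead of the robot, y to its left, z up, the work surface at z = 0. Lengths are in mm, angles in degrees, forces in N, time in s.
With the tool pointing down it reaches from about 350 to 850 mm from the base axis. Payload 8.1 kg.
Tool frame: the origin (TCP) lies at the very end of the fingers, on their centre line; the grasp point (between the pads) lies 19 mm behind it; z points along the fingers, y is the line along which they close (so a half turn about z gives the same grasp; the last joint's range is limited). The gripper opens to 85 mm and grips with 20 to 120 N. Pads are 22 mm wide; open, the fingers measure 114 mm over their backs; the gripper's body (76 mm by 85 mm) begins 54 mm behind the grasp point. The pads swing forward as they close: fully open they stand 13 mm farther back than shut.
Start: joints at [63.862, 7.471, 85.268, -0, 87.261, -4.893], TCP at [217.396, 559.236, 231.292] pointing down, gripper open.
Joint ranges: [-169.43, 169.43], [-51.17, 129.36], [1.28, 143.12], [-76.62, 256.62], [0, 156.53], [-152.29, 152.29]. Speed limits (degrees/s): [136.94, 136.94, 159.86, 180, 180, 180].

## Interface

Orientations are given as [roll, pitch, yaw] about the fixed x, y, z axes, in that order (R = Rz(yaw) Ry(pitch) Rx(roll)).
In Python, from bench import * gives the robot as it stands.
- The arm moves only by the tool play_rows, never from a script. Its argument "increments" is a list of rows, each a list of 3 entries, a list of its own where there are three numbers: the gripper's target within -1 to 1 (fully open at 1, half-way at 0, shut at -1), then the shift along the tool's x, y, z in mm, then the turn about the tool's z in rad. A call has 1 to 12 rows; each row shifts and turns the commanded pose from where the row before left it, along the tool's axes as they then stand; what a row does not reach is not made up. A row lasts 1/12 s, in which the tool goes at most 41.7 mm and 7.16 degrees, less where a joint would pass 70% of its speed; a pose out of reach is approached as far as the arm can. A call is refused whole if a number of a shift passes 41.7 or a number of a turn 0.125, either way. A call with a gripper value outside its range is refused whole. The fingers move at their own pace and stop on an object; "force" is the grip in N (left out, the last holds). Time passes only in rows, so rows that do not move let the fingers close. It gives the time, the measured TCP pose, the force, the opening and the grip force at its end, in the units of the state.
- sense(): the state, without advancing time (a new reading comes with each control period).
- snapshot(name): name is "side" or "top" or "wrist"; returns a dict with "color" (384x512x3 uint8, red, green, blue), "intrinsics" (3x3 intrinsics, pixels), "k1" (the pictures are not rectified: a ray, as slopes to the right and down, at radius r is drawn at 1 + k1 r^2 times it, then the intrinsics apply), "world_from_camera" (4x4, takes a point from camera to world coordinates). Camera axes: x right, y down, z forward; pixel columns grow to the right and rows downward; lengths in mm; the calibration is good to about 2 mm. A picture is of the moment at which its call begins. There is no depth.
- hand_in(): hands the job in; it is judged then, once.
Trained networks look in a picture, given as the dict that the camera call returned (one of the last four; its "shot" number tells which), for a name from the list of things; names that differ only in an ending like _2 or _b are one class to them, and where a whole thing is asked for, a point or a joint stands for the part that bears it (a point fixed in the world has none). Each returns a list of dicts, best first, with "p" (0 to 1); they miss things now and then, are a little off and sometimes report something else, mostly with a low value. They report only what shows in the picture. A call takes as long as a camera call. They do not tell look-alikes from the thing itself.
- find_in(query, picture): "xyz" ([x, y, z] in mm, in the coordinates of the camera as it stood for that picture, good to about 4 mm: the middle of the surface that is visible of it).
- regions_of(query, picture): "mask" (384x512 bool, what is visible of it).
- pinpoint(query, picture): "xyz" ([x, y, z] in mm, in the coordinates of the camera as it stood for that picture, good to about 4 mm: a listed point, or the origin of a listed thing).
The state is a dict: "time": time; "joint_pos": joint angles; "qd": joint speeds; "joint_efforts": joint torques, N m; "tool_pos": TCP position; "tcp_rot": TCP orientation; "ft_force": force on the tool from outside, world axes, zero at the start; "wrist_torque": the same for the moment, N m; "finger_gap": finger opening in mm; "grip_force": force on a finger pad.
Only numpy, scipy, OpenCV 4.12 (cv2) and the standard library are available. Lean on these libraries where they do the work, as an engineer would, in place of code of your own. Each camera call takes 0.05 s, during which the arm holds its last target. There are 200 camera calls.

## Task

Take the red bench stop out of its parking block and lower its hammer head through the slot of the strut in the working bed, on the open side of the plaster mould, until its collar sits on the bed. Then turn it a quarter turn clockwise (seen from above) so that its head is caught under the lips, and gently slide it along the slot so that it pushes the mould squarely home against the wooden end fence and stays snug against the mould. Do not press the plaster hard, do not tip the stop over, leave the crock of tools and the roll of tape where they are, and let go.

Things in the scene. Friction and masses are not known exactly. Their poses are not given: they have to be found in the camera images.
- bed: Fixed plywood working bed, 130 mm (x) by 380 mm (y), its deck 40 mm above the table. Origin under its centre at table level, z up. A steel slotted strut is let in flush with the deck along the y axis, at x = 0.
- bed_slot (a point): Middle of the slot, level with the deck; axes as the bed's. The slot is 22 mm wide (x) and runs 170 mm to either side along y, closed at both ends. The steel lips are 6 mm thick; under them the channel is 40 mm wide and 30 mm deep.
- bed_fence (a point): Middle of the foot of the end fence's face, at deck level, 170 mm from the slot's middle along the bed's +y. The fence is a brown wooden bar across the deck, 130 mm wide, 20 mm thick, 45 mm high.
- stop: Bench stop 59 mm high, 0.35 kg, starts upright in the parking block. Origin: centre of the underside of its round steel collar (44 mm across, 8 mm thick); z up, x along bar and head. A red grip, 30 mm (x) by 14 mm, rises from 13 to 43 mm above the origin. Seated in the slot, its origin is level with the deck; it stays loose and slides along the slot; head, shank and collar are greased steel.
- stop_bar (a point): Centre of the stop's low red bar, 9 mm above its origin: 96 mm long (stop's x), 14 mm wide, 12 mm high, parallel to the head; a half turn makes no difference. Bar along the slot: the head can pass; across the slot: the head is caught. Pushed high up, the stop tilts and binds in the slot; pushed low, at the bar, it turns and slides easily.
- stop_head (a point): Centre of the steel hammer head, 12 mm below the stop's origin: 37 mm (x) by 20 mm by 8 mm thick, under a 19 mm shank, 1 mm to spare each side in the slot. Two corners are cut away: in the channel it turns only clockwise (from above) and meets the walls about 10 degrees past the quarter turn.
- mould: Loose closed plaster mould, a block 110 mm (x) by 100 mm (y) by 45 mm high, about 0.55 kg, on the deck across the slot, a dark pour hole on top. Origin: centre of its underside; its y points to the fence. Starts 5 to 40 mm short of the fence and askew by up to 0.05 rad: one corner meets the fence first; pushing on (10 to 30 N) squares it up.
- park: Fixed wooden parking block, 90 mm (x) by 64 mm (y) by 30 mm high, with a pocket 42 by 24 mm (long way along x), 22 mm deep, in which the head of the stop hangs while its collar rests on the block. Origin: centre of its underside.
- crock: white ceramic crock (84 mm wide, 95 mm high) with modelling tools standing in it, about 170 mm high over all; starts where the parking block might have been. Loose bystander; origin at the centre of its underside.
- tape: roll of yellow tape lying flat, 100 mm across, 24 mm high, between the robot and the bed. Loose bystander; origin at the centre of its underside.
Things that resemble listed ones, but are neither listed nor needed, are in the scene too. Leave any purple look-alike of the stop alone.

How it is judged:
By the outcome, as a careful person would: the job done as asked, in the order asked, and still so for the second after the job is handed in, with the robot touching nothing.
It also fails if it takes over 64 s, if anything falls off the work surface, if the arm or the gripper's body presses on something with over 40 N, if the wrist force passes 120 N, or if a joint passes its speed limit or range.

## Working session

There is one attempt and no reset: what is moved stays moved. The work goes in short steps, Python scripts to look and compute and a tool call to move; the robot and the scene stay as the last step left them, time stands still between calls to the robot, and variables do not carry over. Pictures are saved under pics/ and viewed, at most 10 in all, crops included, and the job is handed in when it is done.

Besides the shell and the picture viewer there is one more tool, called after ">>>" as name(argument=value, ...) on one line, values as JSON. play_rows: Moves the arm, as the interface text tells. Its arguments: {"type":"object","properties":{"increments":{"type":"array","items":{"type":"array"}},"force":{"type":"number"}},"required":["increments"]}

```bash
mkdir -p pics
cat > h.py <<'E'
from bench import *
import numpy as np, cv2
def w(p,pt):
    T=np.array(p["world_from_camera"]); return (T@np.r_[pt,1])[:3]
def save(p,n,crop=None,scale=1):
    im=cv2.cvtColor(p["color"],cv2.COLOR_RGB2BGR)
    if crop: im=im[crop[1]:crop[3],crop[0]:crop[2]]
    cv2.imwrite(f"pics/{n}.png",cv2.resize(im,None,fx=scale,fy=scale,interpolation=cv2.INTER_CUBIC))
def ray(p,uv):
    K=np.array(p["intrinsics"],float);T=np.array(p["world_from_camera"])
    x=(np.array(uv,float)-K[:2,2])/[K[0,0],K[1,1]]; d=x.copy()
    for _ in range(20): x=d/(1+p["k1"]*(x@x))
    return T[:3,3],T[:3,:3]@np.r_[x,1]
def onz(p,uv,z):
    o,d=ray(p,uv); return o+d*(z-o[2])/d[2]
def proj(p,X):
    K=np.array(p["intrinsics"],float);T=np.linalg.inv(np.array(p["world_from_camera"]))
    c=(T@np.r_[X,1])[:3]; x=c[:2]/c[2]; x=x*(1+p["k1"]*(x@x)); return K[:2,:2]@x+K[:2,2]
E
python3 - <<'E'
from h import *
np.set_printoptions(precision=1,suppress=True)
s=sense(); print({k:np.round(v,2) for k,v in s.items()})
P={n:snapshot(n) for n in("top","side","wrist")}
for n,p in P.items():
    save(p,n+"0"); print(n,np.array(p["world_from_camera"])[:3,3])
    for q in("bed","bed_slot","bed_fence","stop","stop_bar","mould","park","crock","tape"):
        print(n,q,[(w(p,r["xyz"]),round(r["p"],2)) for r in pinpoint(q,p)][:3])
a=cv2.imread("pics/top0.png");
cv2.imwrite("pics/all.png",cv2.resize(np.vstack([np.hstack([a,cv2.imread("pics/side0.png")]),]),None,fx=.78,fy=.78))
E
```

```text
{'time': np.float64(0.0), 'joint_pos': array([63.9,  7.5, 85.3,  0. , 87.3, -4.9]), 'qd': array([-0. ,  0.1, -0. ,  0.1, -0. , -0. ]), 'joint_efforts': array([  0. , -56.9, -50. ,  -0. ,   0. ,  -0. ]), 'tool_pos': array([217.1, 558.8, 230.3]), 'tcp_rot': array([-179.9,   -0. ,  158.8]), 'ft_force': array([ 0.1, -1. , -0.9]), 'wrist_torque': array([ 0., -0.,  0.]), 'grip_force': np.float64(0.0), 'finger_gap': np.float64(84.98)}
top [ 351.6   63.3 1015. ]
top bed []
top bed_slot [(array([625.9,  -1.2,  38.3]), 0.65), (array([625.4,  -1.8,  -1.5]), 0.63)]
top bed_fence [(array([609.4, 164.2,  38.5]), 0.84)]
top stop [(array([444.8, 334.1,  29.7]), 0.96), (array([412.4, 461.2,  16.8]), 0.94), (array([573.7, 419.2,  16.3]), 0.72)]
top stop_bar [(array([406.9, 462.1,  23.8]), 0.86), (array([575.9, 420.9,  22.1]), 0.75), (array([444.9, 334.3,  37.7]), 0.6)]
top mould [(array([615.3,  97.1,  38.8]), 0.62), (array([444.6, 337. ,   2.1]), 0.62)]
top park [(array([446. , 333.7,  -1.7]), 0.62)]
top crock [(array([606.9, 165.4,  39. ]), 0.73), (array([ 459.2, -335. ,   -0.5]), 0.69)]
top tape [(
[... 285 characters left out ...]
), 0.76)]
side stop [(array([569.1, 422.8,  12.9]), 0.74), (array([444.3, 340.2,  32.4]), 0.56), (array([416.1, 460.4,  14.8]), 0.53)]
side stop_bar [(array([572.5, 418.9,  27. ]), 0.6), (array([441.2, 335.3,  39.5]), 0.59), (array([412.2, 461. ,  29. ]), 0.56)]
side mould [(array([621.5,  98.9,  44. ]), 0.85)]
side park [(array([442.5, 336.4,  -0.3]), 0.71)]
side crock [(array([ 461.5, -334.7,    0.9]), 0.86)]
side tape [(array([425.9, -60.7,   2.3]), 0.68)]
wrist [155.5 583.  373.9]
wrist bed []
wrist bed_slot []
wrist bed_fence []
wrist stop [(array([411. , 461.2,  12.2]), 0.84)]
wrist stop_bar [(array([412.5, 463.4,  25.9]), 0.7)]
wrist mould []
wrist park []
wrist crock []
wrist tape []
```

View pics/top0.png

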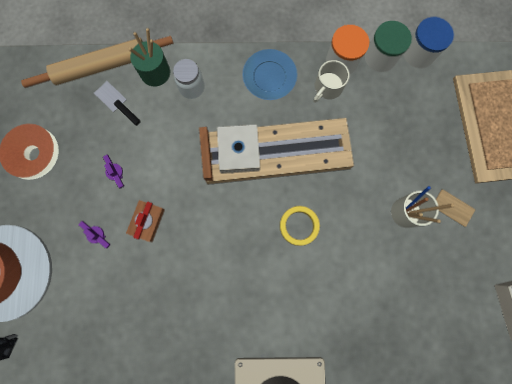

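View pics/side0.png

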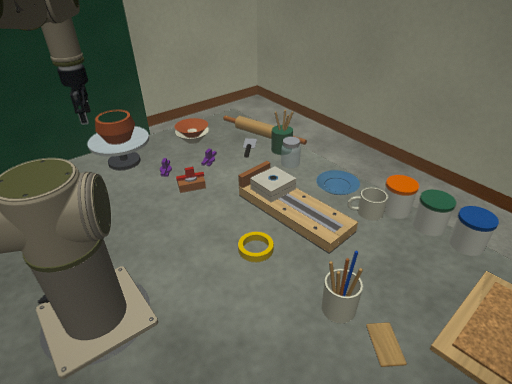

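The top view shows the red stop at about px (143,220) in its block, the mould at (238,148) and the fence at (206,153). The bed slot runs right to about (345,145), the tape is at (300,226) and the crock at (421,209). The purple look-alikes are at (114,170) and (95,235). The side view agrees. Next I'll refine the yaw angles and the slot and mould edges.

Run:
```python
from h import *
np.set_printoptions(precision=1,suppress=True)
p=snapshot("top"); im=p["color"].astype(int)
R,G,B=im[...,0],im[...,1],im[...,2]
red=(R>110)&(G<60)&(B<70); red[:190]=0; red[250:]=0; red[:,:120]=0; red[:,175:]=0
ys,xs=np.nonzero(red); pts=np.c_[xs,ys].astype(np.float32)
W=np.array([onz(p,q,45)[:2] for q in pts]); print("red n",len(W),cv2.minAreaRect(W.astype(np.float32)))
l=cv2.fitLine(W.astype(np.float32),cv2.DIST_L2,0,.01,.01).ravel();print("red line",l,np.degrees(np.arctan2(l[1],l[0])))
def rect(q,z):
    for r in regions_of(q,p)[:2]:
        m=r["mask"]; ys,xs=np.nonzero(m)
        W=np.array([onz(p,a,z)[:2] for a in np.c_[xs,ys]],np.float32)
        print(q,round(r["p"],2),len(W),cv2.minAreaRect(W))
rect("bed",40);rect("mould",85);rect("park",30)
# slot: dark pixels
dark=(im.max(2)<85); dark[:130]=0;dark[165:]=0;dark[:,:262]=0;dark[:,352:]=0
n,lab,st,_=cv2.connectedComponentsWithStats(dark.astype(np.uint8)); k=1+np.argmax(st[1:,4])
ys,xs=np.nonzero(lab==k); W=np.array([onz(p,a,40)[:2] for a in np.c_[xs,ys]],np.float32)
l=cv2.fitLine(W,cv2.DIST_L2,0,.01,.01).ravel();print("slot",len(W),l,np.degrees(np.arctan2(l[1],l[0])),cv2.minAreaRect(W))
save(p,"topcrop",(60,100,360,260),2.6)
```

```text
red n 195 ((445.8470764160156, 338.6140441894531), (21.34108543395996, 92.34162139892578), 70.51172637939453)
red line [  0.9  -0.3 445.2 337.1] -19.34872
bed 0.89 5919 ((626.0048828125, -0.540740966796875), (152.5637969970703, 384.1018981933594), 5.294205188751221)
mould 0.62 1958 ((614.1502685546875, 94.26315307617188), (121.0926742553711, 104.43592071533203), 2.7261078357696533)
mould 0.5 6014 ((607.8641967773438, 3.641387939453125), (144.52609252929688, 368.5896911621094), 3.3595805168151855)
park 0.31 401 ((443.5754699707031, 335.7593688964844), (44.979164123535156, 91.85509490966797), 51.39646911621094)
slot 550 [  0.1  -1.  630.8 -62.9] -84.18004 ((630.7979736328125, -63.06733703613281), (18.772058486938477, 199.326904296875), 5.7869086265563965)
```

View pics/topcrop.png

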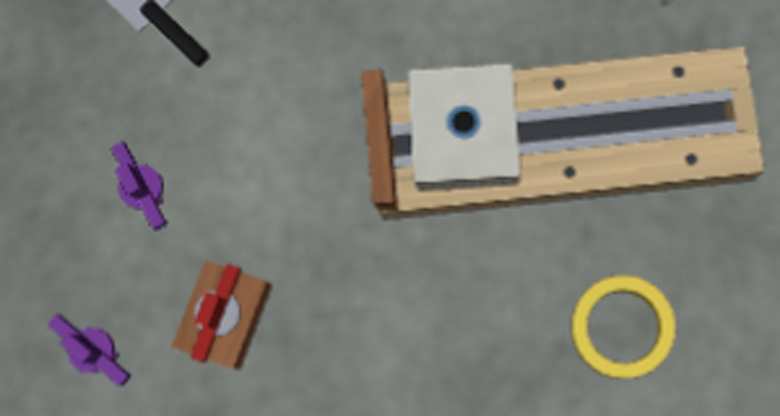

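The slot axis has yaw about 5.8° and passes through roughly (624.5, 0). The stop is at about (445,335) with bar yaw about -19.5°, so the tool is already nearly aligned. I'll move above it and look with the wrist camera.

>>> play_rows(increments=[[1,[-24.4,-10.5,5.5],0],[1,[-24.4,-10.5,5.5],0],[1,[-24.4,-10.5,5.5],0],[1,[-24.4,-10.5,5.5],0],[1,[-24.4,-10.5,5.5],0],[1,[-24.4,-10.5,5.5],0],[1,[-24.4,-10.5,5.5],0],[1,[-24.4,-10.5,5.5],0],[1,[-24.4,-10.5,5.5],0],[1,[-24.4,-10.5,5.5],0],[1,[-24.4,-10.5,5.5],0],[1,[-24.4,-10.5,5.5],0]])

```text
time: 2.7
tool_pos: [445.5, 334.7, 165.2]
tcp_rot: [180.0, 0.0, 158.8]
ft_force: [-0.0, -0.4, 0.4]
finger_gap: 85.3
grip_force: 0.0
```

>>> play_rows(increments=[[1,[0,0,0],0],[1,[0,0,0],0],[1,[0,0,0],0]])

```text
time: 2.95
tool_pos: [444.5, 335.9, 165.4]
tcp_rot: [180.0, -0.0, 158.7]
ft_force: [-1.0, 0.0, -0.1]
finger_gap: 85.3
grip_force: 0.0
```

```bash
cat >> h.py <<'E'
def redfit(p,ztop,zbar):
    """red pixels -> top view fit"""
    im=p["color"].astype(int);R,G,B=im[...,0],im[...,1],im[...,2]
    m=((R>90)&(G<0.4*R)&(B<0.42*R)).astype(np.uint8)
    n,lab,st,c=cv2.connectedComponentsWithStats(m); k=1+np.argmax(st[1:,4])
    ys,xs=np.nonzero(lab==k); W=np.array([onz(p,a,zbar)[:2] for a in np.c_[xs,ys]],np.float32)
    return W,lab==k
E
python3 - <<'E'
from h import *
np.set_printoptions(precision=1,suppress=True)
s=sense();print(s["tool_pos"],s["tcp_rot"])
p=snapshot("wrist"); save(p,"w1",None,1.5)
print(np.array(p["world_from_camera"]))
for q in("stop","stop_bar","park"): print(q,[(w(p,r["xyz"]),round(r["p"],2)) for r in pinpoint(q,p)][:3])
W,m=redfit(p,73,45); print(len(W),cv2.minAreaRect(W))
E
```

```text
[444.5 335.9 165.4] [180.   -0.  158.7]
[[  0.4   0.9   0.2 382.7]
 [  0.9  -0.4  -0.1 359.9]
 [ -0.    0.3  -1.  309. ]
 [  0.    0.    0.    1. ]]
stop [(array([410.3, 460.3,  13.3]), 0.9), (array([574. , 420.4,  17.8]), 0.79), (array([442.3, 337.1,  30.6]), 0.63)]
stop_bar [(array([413. , 463.5,  28.4]), 0.73), (array([579.5, 423. ,  28.9]), 0.52)]
park [(array([447.1, 334.4,   2.1]), 0.64)]
113 ((447.9278869628906, 334.4571228027344), (12.94310474395752, 23.712360382080078), 69.03489685058594)
```

View pics/w1.png

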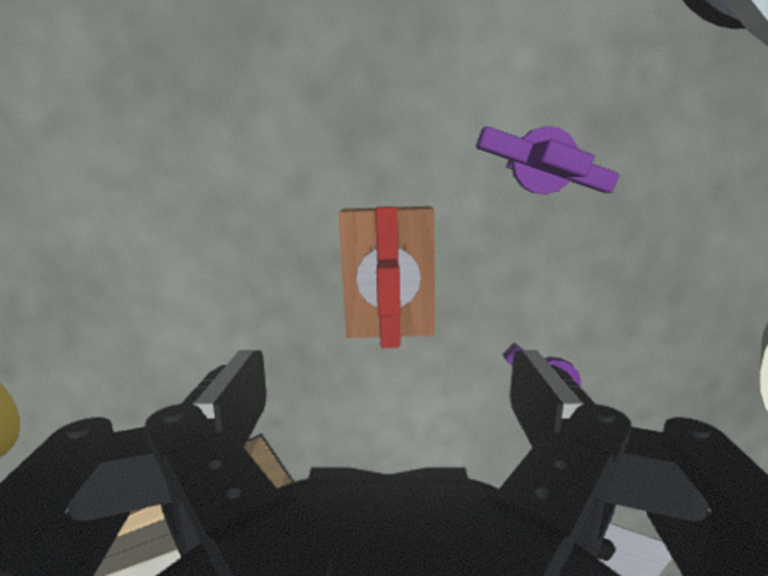

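The wrist view (1.5x) shows the red bar running from (387,208) to (390,348) in the block, nearly parallel to the tool. The purple ones are off to the right.

Run:
```python
from h import *
np.set_printoptions(precision=1,suppress=True)
p=snapshot("wrist"); im=p["color"].astype(int);R,G,B=im[...,0],im[...,1],im[...,2]
m=(R>1.8*G)&(R>1.8*B)&(R>70)&(G<75); m[:,:225]=0;m[:,290:]=0;m[:130]=0;m[240:]=0
ys,xs=np.nonzero(m);print(len(ys))
for r in (140,145,150,160,170,180,190,200,210,215,220,225,228,230):
    k=xs[ys==r]; 
    if len(k): print(r,k.min(),k.max(),len(k),onz(p,((k.min()+k.max())/2,r),45),onz(p,((k.min()+k.max())/2,r),73))
print(ys.min(),ys.max())
# expected projections for candidate pose
from scipy.optimize import least_squares
def corners(x,y,a):
    c,s=np.cos(a),np.sin(a);f=lambda u,v,z:proj(p,[x+c*u-s*v,y+s*u+c*v,30+z])
    pts=[f(u,v,z) for u in(-48,48) for v in(-7,7) for z in(3,15)]
    g=[f(u,v,z) for u in(-15,15) for v in(-7,7) for z in(13,43)]
    return pts,g
def mask(q):
    M=np.zeros((384*4,512*4),np.uint8)
    for P in corners(*q): cv2.fillConvexPoly(M,cv2.convexHull((np.array(P)*4+1.5).astype(np.int32)),1)
    return cv2.resize(M.astype(np.float32),(512,384),interpolation=cv2.INTER_AREA)
best=None
from scipy.optimize import minimize
f=lambda q:np.abs(mask([445+q[0]*5,335+q[1]*5,np.radians(-20+q[2]*5)])-m).sum()
r=min((minimize(f,[a,b,c],method="Nelder-Mead",options=dict(initial_simplex=np.array([[a,b,c],[a+.8,b,c],[a,b+.8,c],[a,b,c+.8]]))) for a in(-.4,.4) for b in(-.4,.4) for c in (-.2,.3)),key=lambda r:r.fun)
print(r.fun,445+5*r.x[0],335+5*r.x[1],-20+5*r.x[2])
```

```text
1248
140 250 263 14 [400.7 351.3  45. ] [398.7 352.3  73. ]
145 250 263 14 [405.1 349.6  45. ] [402.6 350.8  73. ]
150 250 264 15 [409.7 348.4  45. ] [406.8 349.6  73. ]
160 251 264 14 [418.8 345.3  45. ] [414.9 346.9  73. ]
170 251 263 13 [427.8 341.3  45. ] [422.9 343.3  73. ]
180 251 264 14 [437.3 338.1  45. ] [431.4 340.5  73. ]
190 251 264 14 [446.7 334.4  45. ] [439.9 337.2  73. ]
200 251 264 14 [456.4 330.7  45. ] [448.6 333.8  73. ]
210 252 265 14 [466.7 327.8  45. ] [457.7 331.2  73. ]
215 253 265 13 [471.9 326.3  45. ] [462.4 329.9  73. ]
220 253 265 13 [476.9 324.3  45. ] [466.9 328.2  73. ]
225 253 265 13 [482.1 322.4  45. ] [471.5 326.4  73. ]
228 254 265 12 [485.4 321.6  45. ] [474.4 325.8  73. ]
230 254 264 11 [487.2 320.3  45. ] [476.1 324.6  73. ]
139 231
163.6875 445.2634328286097 335.621038631525 -19.928771414807727
```

>>> play_rows(increments=[[1,[-0.7,0,12],-0.024],[1,[0,0,15],0],[1,[0,0,15],0],[1,[0,0,15],0],[1,[0,0,15],0],[1,[0,0,15],0],[1,[0,0,14],0],[1,[0,0,12],0],[1,[0,0,10],0],[1,[0,0,0],0],[1,[0,0,0],0]])

```text
time: 4.12
tool_pos: [444.9, 335.4, 41.9]
tcp_rot: [-180.0, -0.0, 160.2]
ft_force: [-0.4, 0.1, 0.0]
finger_gap: 85.4
grip_force: 0.0
```

>>> play_rows(increments=[[-1,[0,0,0],0],[-1,[0,0,0],0],[-1,[0,0,0],0],[-1,[0,0,0],0],[-1,[0,0,0],0],[-1,[0,0,0],0],[-1,[0,0,0],0],[-1,[0,0,0],0],[-1,[0,0,0],0],[-1,[0,0,0],0],[-1,[0,0,0],0],[-1,[0,0,0],0]], force=40)

```text
time: 5.12
tool_pos: [445.5, 335.6, 42.7]
tcp_rot: [180.0, 0.0, 160.1]
ft_force: [-0.8, -0.3, 5.3]
finger_gap: 13.7
grip_force: 40.9
```

>>> play_rows(increments=[[-1,[0,0,-10],0],[-1,[0,0,-14],0],[-1,[0,0,-16],0],[-1,[0,0,-5],0.1247],[-1,[0,0,-5],0.1247],[-1,[0,0,-5],0.1247],[-1,[0,0,-5],0.1247],[-1,[0,0,-5],0.1247],[-1,[0,0,-5],0.1247],[-1,[0,0,-5],0.1247],[-1,[0,0,-5],0.1247],[-1,[0,0,-4],0.1247]])

```text
time: 6.12
tool_pos: [444.6, 335.1, 126.1]
tcp_rot: [-179.9, 0.0, 95.5]
ft_force: [0.3, 0.7, -3.5]
finger_gap: 13.4
grip_force: 39.9
```

>>> play_rows(increments=[[-1,[0,0,0],0],[-1,[0,0,0],0]])

```text
time: 6.28
tool_pos: [445.0, 335.3, 126.1]
tcp_rot: [-180.0, 0.0, 96.1]
ft_force: [-1.2, -0.7, -3.9]
finger_gap: 13.6
grip_force: 39.9
```

Run:
```python
from h import *
np.set_printoptions(precision=1,suppress=True)
s=sense();print(s["tool_pos"],s["tcp_rot"],s["ft_force"],s["finger_gap"])
y=np.radians(s["tcp_rot"][2]);t=np.array([629.0,-44.8])-s["tool_pos"][:2];print(t@[np.cos(y),np.sin(y)],t@[np.sin(y),-np.cos(y)])
```

```text
[445.  335.3 126.1] [-180.     0.    96.1] [-1.2 -0.7 -3.9] 13.550591253317295
-397.3442285729592 142.91733763256968
```

Lifted; the wrist reads -3.9 N, about the stop's weight. Next I'll carry it over the slot at the same height.

>>> play_rows(increments=[[-1,[-15,5.5,0],0],[-1,[-26,9.4,0],0],[-1,[-26,9.4,0],0],[-1,[-26,9.4,0],0],[-1,[-26,9.4,0],0],[-1,[-26,9.4,0],0],[-1,[-26,9.4,0],0],[-1,[-26,9.4,0],0],[-1,[-26,9.4,0],0],[-1,[-26,9.4,0],0],[-1,[-26,9.4,0],0],[-1,[-26,9.4,0],0]])

```text
time: 7.28
tool_pos: [584.0, 45.8, 125.5]
tcp_rot: [-179.9, -0.0, 96.1]
ft_force: [0.4, 0.2, -3.1]
finger_gap: 13.2
grip_force: 39.9
```

>>> play_rows(increments=[[-1,[-26,9.4,0],0],[-1,[-26,9.4,0],0],[-1,[-26,9.4,0],0],[-1,[-18,6,0],0],[-1,[0,0,0],0],[-1,[0,0,0],0],[-1,[0,0,0],0]])

```text
time: 7.87
tool_pos: [627.2, -44.5, 125.4]
tcp_rot: [-179.9, -0.0, 96.0]
ft_force: [0.1, 1.4, -4.4]
finger_gap: 13.7
grip_force: 39.9
```

Run:
```python
from h import *
np.set_printoptions(precision=1,suppress=True)
s=sense();print(s["tool_pos"],s["tcp_rot"],s["ft_force"],s["finger_gap"])
a=snapshot("wrist");b=snapshot("top");save(a,"w2",None,1.2)
for p in(a,b):
  for q in("bed_slot","bed_fence","stop","stop_bar","mould"): print(q,[(w(p,r["xyz"]),round(r["p"],2)) for r in pinpoint(q,p)][:3])
```

```text
[627.2 -44.5 125.4] [-179.9   -0.    96. ] [ 0.1  1.4 -4.4] 13.67015536091075
bed_slot [(array([621.5,  -4.9,  37.1]), 0.89)]
bed_fence []
stop [(array([624.1, -42.5, 113. ]), 0.89)]
stop_bar [(array([626. , -40. , 120.3]), 0.94)]
mould [(array([619.5,  96.1,  44.7]), 0.88)]
bed_slot [(array([626.1,  -1.6,  35.6]), 0.7)]
bed_fence [(array([606.8, 165.9,  38.6]), 0.88), (array([624.4,  -0.6,   0.8]), 0.35)]
stop [(array([411.3, 460.2,  16.2]), 0.93), (array([575.9, 422.1,  16.6]), 0.69), (array([627.5, -45.3, 113.7]), 0.53)]
stop_bar [(array([626.8, -44.5, 119.6]), 0.65), (array([410.6, 460.1,  19.4]), 0.65), (array([572.2, 422.7,  23.7]), 0.54)]
mould [(array([621.4,  96.8,  42.2]), 0.65)]
```

View pics/w2.png

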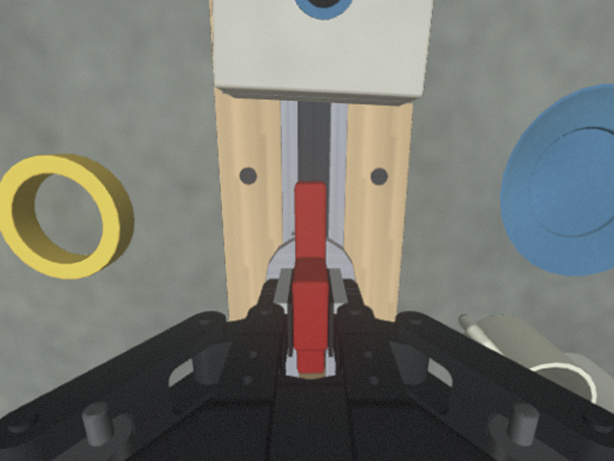

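The wrist view (1.2x) shows the bar at columns 295–327 above the slot, whose dark gap is at columns 298–330 near row 150, with the mould face at row 95. I'll measure the slot edges in the tool frame.

```bash
cat >> h.py <<'E'
def slotmeas(rows,show=True):
    p=snapshot("wrist");s=sense();y=np.radians(s["tcp_rot"][2]);ex=np.array([np.cos(y),np.sin(y)]);ey=np.array([np.sin(y),-np.cos(y)])
    T=lambda X:np.array([(X[:2]-s["tool_pos"][:2])@ex,(X[:2]-s["tool_pos"][:2])@ey])
    g=cv2.GaussianBlur(cv2.cvtColor(p["color"],cv2.COLOR_RGB2GRAY),(1,3),0).astype(float); c=[]
    for r in rows:
        row=g[r,225:300]; d=np.diff(row); 
        def sub(i): 
            i=min(max(i,1),len(d)-2); a,b,e=np.abs(d[i-1:i+2]); k=a-2*b+e; return i+(0.5*(a-e)/k if k else 0)
        l,h=225.5+sub(int(d[:38].argmin())),225.5+sub(38+int(d[38:].argmax()))
        A,B=T(onz(p,(l,r),40)),T(onz(p,(h,r),40)); c.append([r,l,h,*((A+B)/2),B[1]-A[1]])
    return p,s,T,np.array(c)
E
python3 - <<'E'
from h import *
np.set_printoptions(precision=2,suppress=True)
p,s,T,c=slotmeas(range(92,148,4)); print(c)
im=p["color"].astype(int);R,G,B=im[...,0],im[...,1],im[...,2]
m=(R>1.8*G)&(R>1.8*B)&(R>70)&(G<75)
zo=s["tool_pos"][2]-12
for r in (156,165,180,195,205,240,250):
    k=np.nonzero(m[r,220:300])[0]+220
    if len(k): print(r,k.min(),k.max(),T(onz(p,((k.min()+k.max())/2,r),zo+(15 if r<215 else 43))))
E
```

```text
[[ 92.   246.38 274.1   85.86   1.2   21.96]
 [ 96.   246.39 273.81  82.83   1.1   21.8 ]
 [100.   246.36 273.75  79.79   1.06  21.85]
 [104.   246.37 273.73  76.73   1.06  21.9 ]
 [108.   246.39 273.76  73.65   1.08  21.99]
 [112.   246.4  273.46  70.55   0.97  21.8 ]
 [116.   246.46 273.47  67.43   1.    21.84]
 [120.   246.53 273.48  64.28   1.03  21.87]
 [124.   246.52 273.37  61.12   0.99  21.86]
 [128.   246.5  273.36  57.94   0.98  21.94]
 [132.   246.52 273.35  54.73   0.98  22.  ]
 [136.   246.51 273.32  51.5    0.97  22.06]
 [140.   246.51 273.27  48.25   0.95  22.1 ]
 [144.   246.54 273.21  44.97   0.94  22.1 ]]
156 246 271 [47.14 -0.22]
165 246 271 [42.49 -0.22]
180 246 270 [34.55 -0.49]
195 246 270 [26.38 -0.5 ]
205 247 270 [20.79 -0.23]
240 243 273 [13.44 -0.47]
250 244 273 [ 8.52 -0.25]
```

>>> play_rows(increments=[[-1,[0,1,5],0.005],[-1,[0,0,8],0],[-1,[0,0,8],0],[-1,[0,0,8],0],[-1,[0,0,8],0],[-1,[0,0,8],0],[-1,[0,0,5],0],[-1,[0,0,0],0],[-1,[0,0,0],0],[-1,[0,0,0],0]])

```text
time: 9.35
tool_pos: [629.3, -44.9, 76.7]
tcp_rot: [180.0, 0.0, 95.5]
ft_force: [-0.3, -0.0, -3.7]
finger_gap: 13.3
grip_force: 39.8
```

Run:
```python
from h import *
np.set_printoptions(precision=2,suppress=True)
p,s,T,c=slotmeas(range(60,148,6)); print(s["tool_pos"],s["tcp_rot"]);print(c)
im=p["color"].astype(int);R,G,B=im[...,0],im[...,1],im[...,2]
m=(R>1.8*G)&(R>1.8*B)&(R>70)&(G<75)
zo=s["tool_pos"][2]-12
for r in (156,165,180,195,205,240,250):
    k=np.nonzero(m[r,220:300])[0]+220
    if len(k): print(r,k.min(),k.max(),T(onz(p,((k.min()+k.max())/2,r),zo+(15 if r<215 else 43))))
```

```text
[629.49 -44.96  77.  ] [179.94   0.02  95.54]
[[ 60.   241.5  265.6  100.05  -3.31  14.59]
 [ 66.   233.45 281.    96.67  -1.09  28.93]
 [ 72.   226.64 280.5   93.25  -3.34  32.94]
 [ 78.   239.54 275.43  89.79  -0.94  22.05]
 [ 84.   239.61 275.47  86.3   -0.91  22.14]
 [ 90.   239.62 275.26  82.79  -0.99  22.11]
 [ 96.   240.05 275.26  79.23  -0.86  21.96]
 [102.   240.03 275.3   75.65  -0.86  22.1 ]
 [108.   240.36 275.22  72.03  -0.78  21.95]
 [114.   240.41 275.12  68.38  -0.8   21.98]
 [120.   240.5  275.1   64.69  -0.78  22.02]
 [126.   240.51 275.19  60.96  -0.76  22.18]
 [132.   240.53 274.77  57.19  -0.89  22.02]
 [138.   240.59 274.74  53.39  -0.89  22.08]
 [144.   240.61 274.74  49.54  -0.89  22.19]]
156 246 271 [47.17 -0.39]
165 246 271 [42.52 -0.39]
180 246 270 [34.59 -0.66]
195 246 270 [26.44 -0.67]
205 247 270 [20.86 -0.4 ]
240 243 273 [13.56 -0.66]
250 244 273 [ 8.65 -0.44]
```

>>> play_rows(increments=[[-1,[0,-0.3,0],0],[-1,[0,0,3],0],[-1,[0,0,3],0],[-1,[0,0,3],0],[-1,[0,0,3],0],[-1,[0,0,3],0],[-1,[0,0,0],0],[-1,[0,0,0],0]])

```text
time: 10.07
tool_pos: [628.4, -44.9, 60.9]
tcp_rot: [-180.0, -0.0, 95.5]
ft_force: [-0.7, 1.0, -3.1]
finger_gap: 13.3
grip_force: 39.9
```

>>> play_rows(increments=[[-1,[0,0,2],0],[-1,[0,0,2],0],[-1,[0,0,2],0],[-1,[0,0,1],0],[-1,[0,0,1],0],[-1,[0,0,0],0],[-1,[0,0,0],0]])

```text
time: 10.65
tool_pos: [628.6, -44.9, 53.2]
tcp_rot: [-180.0, -0.0, 95.5]
ft_force: [0.8, -1.0, -3.8]
finger_gap: 13.6
grip_force: 39.9
```

>>> play_rows(increments=[[-1,[0,0,0.7],0],[-1,[0,0,0.7],0],[-1,[0,0,0],0],[-1,[0,0,0],0]])

```text
time: 10.98
tool_pos: [629.1, -45.0, 52.7]
tcp_rot: [179.9, 0.0, 95.5]
ft_force: [-2.3, 0.5, 3.7]
finger_gap: 13.4
grip_force: 40.9
```

The collar has seated: the reading changed from -3.8 to +3.7 N. I'll loosen slightly and make the clockwise quarter turn (tool +z points down, so positive turns are clockwise from above).

>>> play_rows(increments=[[-0.62,[0,0,0],0],[-0.62,[0,0,0],0],[-0.62,[0,0,0],0],[-0.62,[0,0,0],0]], force=20)

```text
time: 11.32
tool_pos: [628.7, -44.9, 51.8]
tcp_rot: [180.0, 0.0, 95.5]
ft_force: [-0.2, 0.5, -0.4]
finger_gap: 16.3
grip_force: 0.0
```

>>> play_rows(increments=[[-0.62,[0,0,0],0.08],[-0.62,[0,0,0],0.08],[-0.62,[0,0,0],0.08],[-0.62,[0,0,0],0.08],[-0.62,[0,0,0],0.08],[-0.62,[0,0,0],0],[-0.62,[0,0,0],0]])

```text
time: 11.9
tool_pos: [628.7, -44.9, 51.8]
tcp_rot: [-180.0, 0.0, 72.8]
ft_force: [-0.9, -0.5, 0.1]
finger_gap: 16.4
grip_force: 0.0
```

>>> play_rows(increments=[[-0.62,[0,0,0],0.1],[-0.62,[0,0,0],0.1],[-0.62,[0,0,0],0.1],[-0.62,[0,0,0],0.1],[-0.62,[0,0,0],0.1],[-0.62,[0,0,0],0.1],[-0.62,[0,0,0],0.1],[-0.62,[0,0,0],0.1],[-0.62,[0,0,0],0.1],[-0.62,[0,0,0],0.1],[-0.62,[0,0,0],0.1],[-0.62,[0,0,0],0.07]])

```text
time: 12.9
tool_pos: [628.6, -44.9, 51.8]
tcp_rot: [-180.0, 0.0, 5.5]
ft_force: [0.8, -0.2, -0.2]
finger_gap: 16.5
grip_force: 0.6
```

>>> play_rows(increments=[[-1,[0,0,0],0],[-1,[0,0,0],0],[-1,[0,0,0],0],[-1,[0,0,0],0],[-1,[0,0,0],0],[-1,[0,0,0],0]])

```text
time: 13.4
tool_pos: [628.7, -44.9, 51.9]
tcp_rot: [180.0, -0.0, 5.6]
ft_force: [0.9, 0.2, 1.6]
finger_gap: 13.9
grip_force: 20.6
```

Run:
```python
from h import *
np.set_printoptions(precision=1,suppress=True)
s=sense();print(s["tool_pos"],s["tcp_rot"],s["ft_force"])
p=snapshot("wrist");b=snapshot("top");A=cv2.resize(p["color"],None,fx=1,fy=1);save(b,"t3",(190,100,370,200),4)
for q in("stop","stop_bar","mould"): print(q,[(w(b,r["xyz"]),round(r["p"],2)) for r in pinpoint(q,b)][:4])
```

```text
[628.7 -44.9  51.9] [180.   -0.    5.6] [0.9 0.2 1.6]
stop [(array([413.3, 462.2,  15.4]), 0.57), (array([629.1, -44.9,  41.4]), 0.4)]
stop_bar [(array([409.7, 464.3,  25.5]), 0.92), (array([578.1, 424.6,  23.6]), 0.74), (array([623. ,  -4. ,  -0.8]), 0.53), (array([629.2, -45.6,  47.1]), 0.46)]
mould [(array([620.6,  95.6,  39.5]), 0.55), (array([624.7,  -2.9,   0.4]), 0.19)]
```

View pics/t3.png

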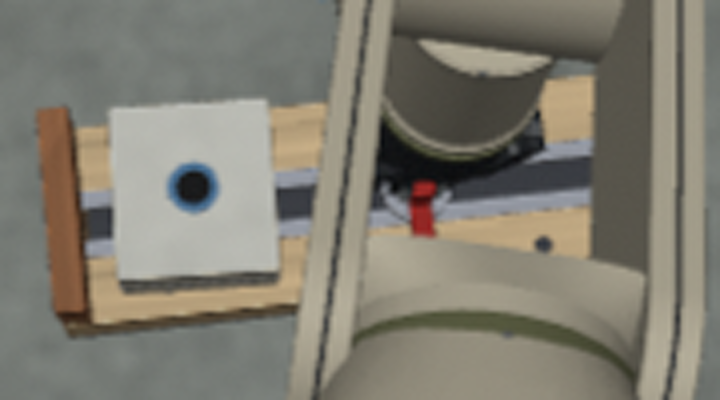

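The top view (4x) shows the red bar at about (423,210), lying across the slot, with the mould at about (193,190) still clear of the fence. I'll release, rise, turn back, and set both fingers behind the bar for a low two-finger push.

>>> play_rows(increments=[[-0.3,[0,0,0],0],[-0.3,[0,0,0],0],[-0.3,[0,0,0],0],[-0.3,[0,0,0],0],[-0.3,[0,0,-8],0],[-0.3,[0,0,-12],0],[-0.3,[0,0,-12],0],[-0.3,[0,0,-12],0],[-0.3,[0,0,-12],0],[0.4,[0,0,-6],-0.1],[0.4,[0,0,0],-0.12],[0.4,[0,0,0],-0.12]])

```text
time: 14.65
tool_pos: [629.8, -45.0, 116.5]
tcp_rot: [179.9, -0.2, 25.4]
ft_force: [0.0, 0.4, 0.6]
finger_gap: 59.6
grip_force: 0.0
```

>>> play_rows(increments=[[0.4,[0,0,0],-0.12],[0.4,[0,0,0],-0.12],[0.4,[0,0,0],-0.12],[0.4,[0,0,0],-0.12],[0.4,[0,0,0],-0.12],[0.4,[0,0,0],-0.12],[0.4,[0,0,0],-0.12],[0.4,[0,0,0],-0.12],[0.4,[0,0,0],-0.12],[0.4,[0,0,0],-0.12],[0.4,[0,0,0],-0.03],[0.4,[0,0,0],0]])

```text
time: 15.65
tool_pos: [629.2, -45.0, 115.4]
tcp_rot: [179.9, 0.0, 95.6]
ft_force: [0.0, -0.5, -0.8]
finger_gap: 59.8
grip_force: 0.0
```

>>> play_rows(increments=[[0.4,[-16,0,0],0],[0.4,[-18,0,0],0],[0.4,[0,0,0],0],[0.4,[0,0,0],0]])

```text
time: 15.98
tool_pos: [632.2, -80.1, 114.5]
tcp_rot: [180.0, 0.0, 95.4]
ft_force: [-0.9, -0.2, 0.1]
finger_gap: 60.0
grip_force: 0.0
```

Run:
```python
from h import *
np.set_printoptions(precision=2,suppress=True)
s=sense();print(s["tool_pos"],s["tcp_rot"],s["ft_force"],s["finger_gap"])
p=snapshot("wrist");save(p,"w4",None,1.4)
y=np.radians(s["tcp_rot"][2]);R=np.array([[np.cos(y),np.sin(y)],[np.sin(y),-np.cos(y)]])
for q in("stop","stop_bar","mould","bed_slot"): print(q,[(X:=w(p,r["xyz"]),R@(X[:2]-s["tool_pos"][:2]),round(r["p"],2)) for r in pinpoint(q,p)][:2])
```

```text
[632.19 -80.14 114.53] [179.96   0.02  95.36] [-0.9  -0.15  0.12] 59.99314045732768
stop [(array([624.7 , -43.21,  38.5 ]), array([37.48, -4.  ]), 0.88)]
stop_bar [(array([625.9 , -39.9 ,  49.04]), array([40.65, -2.5 ]), 0.78)]
mould []
bed_slot [(array([628.73,  -0.03,   3.18]), array([80.09,  4.05]), 0.62)]
```

View pics/w4.png

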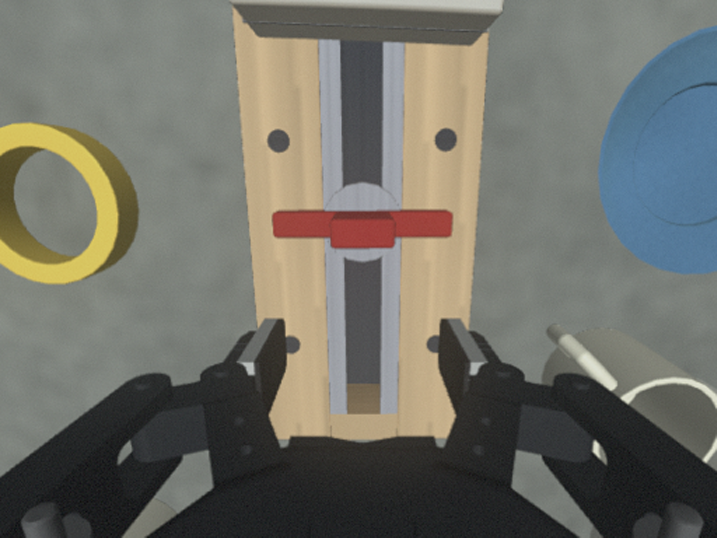

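The wrist view (1.4x) shows the bar square across the slot at (362,225), centred between the open fingers, with the mould face at row 30. I'll lower behind the bar.

>>> play_rows(increments=[[0.4,[0,0,8],0],[0.4,[0,0,12],0],[0.4,[0,0,12],0],[0.4,[0,0,12],0],[0.4,[0,0,10],0],[0.4,[0,0,7],0],[0.4,[0,0,4],0],[0.4,[0,0,3],0],[0.4,[0,0,2],0],[0.4,[0,0,2],0],[0.4,[0,0,0],0],[0.4,[0,0,0],0]])

```text
time: 17.23
tool_pos: [632.2, -78.8, 42.3]
tcp_rot: [180.0, 0.0, 95.5]
ft_force: [-0.7, -0.4, 0.3]
finger_gap: 59.8
grip_force: 0.0
```

>>> play_rows(increments=[[0.4,[0,0,1],0],[0.4,[0,0,1],0],[0.4,[0,0,1],0],[0.4,[0,0,0],0],[0.4,[0,0,0],0]])

```text
time: 17.65
tool_pos: [631.8, -78.7, 38.8]
tcp_rot: [-180.0, -0.0, 95.5]
ft_force: [0.5, -0.6, 0.6]
finger_gap: 59.8
grip_force: 0.0
```

>>> play_rows(increments=[[0.4,[4,0,0],0],[0.4,[4,0,0],0],[0.4,[3,0,0],0],[0.4,[3,0,0],0],[0.4,[3,0,0],0],[0.4,[3,0,0],0],[0.4,[3,0,0],0],[0.4,[3,0,0],0],[0.4,[3,0,0],0],[0.4,[3,0,0],0],[0.4,[3,0,0],0],[0.4,[3,0,0],0]])

```text
time: 18.65
tool_pos: [628.3, -40.7, 38.9]
tcp_rot: [180.0, 0.0, 95.5]
ft_force: [-0.2, -0.4, 0.1]
finger_gap: 59.4
grip_force: 0.6
```

Run:
```python
from h import *
np.set_printoptions(precision=2,suppress=True)
p=snapshot("wrist");s=sense();print(s["tool_pos"],s["tcp_rot"],s["ft_force"])
y=np.radians(s["tcp_rot"][2]);R=np.array([[np.cos(y),np.sin(y)],[np.sin(y),-np.cos(y)]])
im=p["color"].astype(int);r,G,B=im[...,0],im[...,1],im[...,2]
m=(r>1.8*G)&(r>1.8*B)&(r>70)&(G<75); m[:,:150]=0;m[:,360:]=0
for c in range(200,325,15):
    k=np.nonzero(m[:,c])[0]
    if len(k): print(c,k.min(),k.max(),R@(onz(p,(c,k.min()),55)[:2]-s["tool_pos"][:2]))
save(p,"w5",None,1.4)
```

```text
[628.22 -40.04  38.9 ] [180.    -0.02  95.56] [ 0.15 -0.59  0.32]
200 201 230 [ 26.4  -28.68]
215 201 229 [ 26.4  -21.37]
230 203 257 [ 25.37 -14.11]
245 203 258 [25.37 -6.81]
260 203 258 [25.36  0.48]
275 203 258 [25.35  7.78]
290 203 257 [25.34 15.08]
305 201 229 [26.35 22.34]
320 201 230 [26.34 29.64]
```

View pics/w5.png

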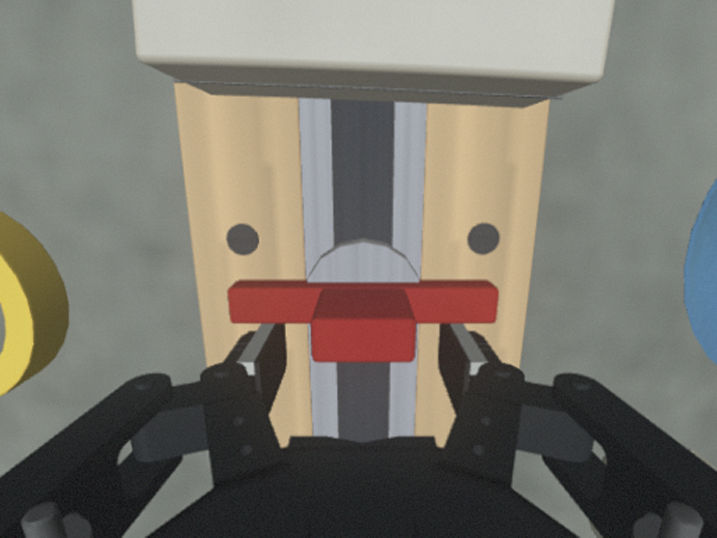

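The wrist view shows the bar square and carried by both fingertips at almost zero force, with the mould face still well ahead at row 100. I'll keep sliding, then slow down.

>>> play_rows(increments=[[0.4,[3,0,0],0],[0.4,[3,0,0],0],[0.4,[3,0,0],0],[0.4,[3,0,0],0],[0.4,[3,0,0],0],[0.4,[3,0,0],0],[0.4,[3,0,0],0],[0.4,[3,0,0],0],[0.4,[3,0,0],0],[0.4,[3,0,0],0],[0.4,[3,0,0],0],[0.4,[2,0,0],0]])

```text
time: 19.7
tool_pos: [624.8, -5.7, 38.9]
tcp_rot: [180.0, -0.0, 95.5]
ft_force: [-0.2, -1.4, -0.5]
finger_gap: 59.7
grip_force: 0.6
```

>>> play_rows(increments=[[0.4,[1.5,0,0],0],[0.4,[1.5,0,0],0],[0.4,[1.5,0,0],0],[0.4,[1.5,0,0],0],[0.4,[1.5,0,0],0],[0.4,[1.5,0,0],0],[0.4,[1.5,0,0],0],[0.4,[1.5,0,0],0],[0.4,[1.5,0,0],0],[0.4,[1.5,0,0],0],[0.4,[1,0,0],0]])

```text
time: 20.62
tool_pos: [623.4, 9.5, 38.9]
tcp_rot: [180.0, 0.0, 95.5]
ft_force: [-0.1, -5.5, 1.1]
finger_gap: 60.0
grip_force: 2.5
```

>>> play_rows(increments=[[0.4,[1,0,0],0],[0.4,[1,0,0],0],[0.4,[1,0,0],0],[0.4,[1,0,0],0],[0.4,[1,0,0],0],[0.4,[1,0,0],0]])

```text
time: 21.12
tool_pos: [622.8, 15.9, 38.9]
tcp_rot: [-180.0, 0.0, 95.5]
ft_force: [0.6, -4.7, -0.3]
finger_gap: 60.0
grip_force: 2.5
```

```bash
cat >> h.py <<'E'
def bedview(name=None):
    b=snapshot("top");s=sense();np.set_printoptions(precision=2,suppress=True)
    print(s["time"],s["tool_pos"],s["tcp_rot"],s["ft_force"])
    a=np.radians(5.6);e=np.array([-np.sin(a),np.cos(a)])
    print("tcp s",(s["tool_pos"][:2]-[624.5,0])@e)
    im=b["color"].astype(int);m=((im.min(2)>165)&(im.max(2)-im.min(2)<28)).astype(np.uint8);m[:110]=0;m[185:]=0;m[:,:200]=0;m[:,285:]=0
    n,lab,st,_=cv2.connectedComponentsWithStats(m);k=1+np.argmax(st[1:,4]);ys,xs=np.nonzero(lab==k)
    W=np.array([onz(b,q,85)[:2] for q in np.c_[xs,ys]],np.float32);r=cv2.minAreaRect(W);print("mould",r,"s",(np.array(r[0])-[624.5,0])@e)
    if name: save(b,name,(190,100,370,200),4)
    return b
E
python3 -c "
from h import *
bedview()"
```

```text
21.1667 [622.75  16.09  38.91] [180.    -0.    95.54] [ 0.51 -6.07  0.42]
tcp s 16.183479205967288
mould ((617.7724609375, 129.3083038330078), (106.24053192138672, 49.50961685180664), 0.47694817185401917) s 129.34765978974673
```

The mould is moving at about 5 N, with roughly 12 mm to go. I'll continue slowly.

>>> play_rows(increments=[[0.4,[0.8,0,0],0],[0.4,[0.8,0,0],0],[0.4,[0.8,0,0],0],[0.4,[0.8,0,0],0],[0.4,[0.8,0,0],0],[0.4,[0.8,0,0],0],[0.4,[0.8,0,0],0],[0.4,[0.8,0,0],0],[0.4,[0.6,0,0],0]])

```text
time: 21.92
tool_pos: [622.1, 22.8, 38.9]
tcp_rot: [180.0, 0.0, 95.5]
ft_force: [-0.3, -5.1, 0.1]
finger_gap: 59.8
grip_force: 2.5
```

>>> play_rows(increments=[[0.4,[0.4,0,0],0],[0.4,[0.4,0,0],0],[0.4,[0.4,0,0],0],[0.4,[0.4,0,0],0],[0.4,[0,0,0],0]])

```text
time: 22.33
tool_pos: [621.9, 24.5, 38.9]
tcp_rot: [-180.0, -0.0, 95.5]
ft_force: [-0.4, -4.9, -0.1]
finger_gap: 59.7
grip_force: 2.3
```

>>> play_rows(increments=[[0.4,[0.4,0,0],0],[0.4,[0.4,0,0],0],[0.4,[0.4,0,0],0],[0.4,[0.4,0,0],0],[0.4,[0,0,0],0]])

```text
time: 22.75
tool_pos: [621.8, 25.9, 38.9]
tcp_rot: [180.0, 0.0, 95.5]
ft_force: [1.2, -5.2, 0.7]
finger_gap: 59.8
grip_force: 2.6
```

>>> play_rows(increments=[[0.4,[0.3,0,0],0],[0.4,[0.3,0,0],0],[0.4,[0.3,0,0],0],[0.4,[0.3,0,0],0],[0.4,[0,0,0],0]])

```text
time: 23.17
tool_pos: [621.8, 26.1, 39.0]
tcp_rot: [180.0, 0.1, 95.5]
ft_force: [1.1, -9.3, 0.8]
finger_gap: 59.8
grip_force: 4.6
```

```bash
python3 -c "
from h import *
b=bedview()
print([(w(b,r['xyz']),r['p']) for r in pinpoint('mould',b)])
im=b['color'].astype(int);row=lambda r:print(r,[tuple(x) for x in im[r,203:216]])
row(135);row(165)"
```

```text
23.2167 [621.82  26.12  38.95] [179.99   0.08  95.52] [ 1.59 -9.38  0.08]
tcp s 26.25489179099315
mould ((616.8822631835938, 142.00660705566406), (104.17156219482422, 44.52983856201172), 0.11111972481012344) s 142.07222716839706
[(array([613.36, 118.05,  37.41]), 0.63)]
135 [(np.int64(131), np.int64(89), np.int64(62)), (np.int64(128), np.int64(87), np.int64(60)), (np.int64(128), np.int64(88), np.int64(61)), (np.int64(125), np.int64(85), np.int64(60)), (np.int64(96), np.int64(65), np.int64(45)), (np.int64(81), np.int64(65), np.int64(48)), (np.int64(150), np.int64(143), np.int64(131)), (np.int64(186), np.int64(186), np.int64(178)), (np.int64(183), np.int64(184), np.int64(177)), (np.int64(183), np.int64(184), np.int64(177)), (np.int64(183), np.int64(184), np.int64(177)), (np.int64(182), np.int64(183), np.int64(177)), (np.int64(183), np.int64(183), np.int64(176))]
165 [(np.int64(127), np.int64(87), np.int64(61)), (np.int64(127), np.int64(87), np.int64(60)), (np.int64(126), np.int64(88), np.int64(60)), (np.int64(128), np.int64(88), np.int64(62)), (np.int64(132), np.int64(91), np.int64(63)), (np.int64(136), np.int64(94), np.int64(65)), (np.int64(129), np.int64(86), np.int64(59)), (np.int64(138), np.int64(119), np.int64(102)), (np.int64(167), np.int64(165), np.int64(155)), (np.int64(178), np.int64(180), np.int64(173)), (np.int64(178), np.int64(180), np.int64(172)), (np.int64(178), np.int64(180), np.int64(173)), (np.int64(180), np.int64(181), np.int64(174))]
```

One corner has met the fence: the force rose to 9 N, and a dark gap remains at the far corner. I'll press on gently to square it up.

>>> play_rows(increments=[[0.4,[0.4,0,0],0],[0.4,[0.4,0,0],0],[0.4,[0.4,0,0],0],[0.4,[0.4,0,0],0],[0.4,[0,0,0],0],[0.4,[0,0,0],0]])

```text
time: 23.77
tool_pos: [622.1, 26.5, 39.2]
tcp_rot: [179.9, 0.2, 95.5]
ft_force: [2.0, -14.0, 1.1]
finger_gap: 59.4
grip_force: 7.0
```

>>> play_rows(increments=[[0.4,[0.4,0,0],0],[0.4,[0.4,0,0],0],[0.4,[0.4,0,0],0],[0.4,[0,0,0],0],[0.4,[0,0,0],0]])

```text
time: 24.18
tool_pos: [622.5, 27.0, 39.6]
tcp_rot: [179.9, 0.2, 95.5]
ft_force: [3.9, -16.7, 0.2]
finger_gap: 59.7
grip_force: 8.5
```

>>> play_rows(increments=[[0.4,[0.4,0,0],0],[0.4,[0.4,0,0],0],[0.4,[0.4,0,0],0],[0.4,[0,0,0],0],[0.4,[0,0,0],0]])

```text
time: 24.6
tool_pos: [622.9, 27.4, 39.9]
tcp_rot: [179.8, 0.3, 95.5]
ft_force: [4.5, -18.7, 2.0]
finger_gap: 59.8
grip_force: 10.2
```

```bash
python3 -c "
from h import *
b=bedview('t6')
p=snapshot('wrist');A=cv2.resize(p['color'],(760,570));A=A[:300,:,::-1]
im=b['color'].astype(int)
for r in (130,135,140,165,170): print(r,im[r,203:216,2])
B=cv2.imread('pics/t6.png')[:300,:720];B=cv2.resize(B,(760,300));cv2.imwrite('pics/c6.png',np.vstack([A,B]))"
```

```text
24.65 [622.86  27.4   39.88] [179.85   0.3   95.46] [  4.92 -19.66   1.01]
tcp s 27.426424594965066
mould ((616.9218139648438, 143.8497772216797), (42.02763366699219, 103.94499206542969), 89.42609405517578) s 143.90274114052275
130 [ 63  64  66  55  51 106 158 177 177 177 177 177 177]
135 [ 62  61  60  59  45  41 128 177 176 176 177 176 175]
140 [ 59  61  61  63  52  31 121 176 177 176 175 175 174]
165 [ 61  60  60  60  62  64  60 125 172 173 172 174 174]
170 [ 64  60  59  60  62  64  64  62  88 109  97  91  83]
```

View pics/c6.png

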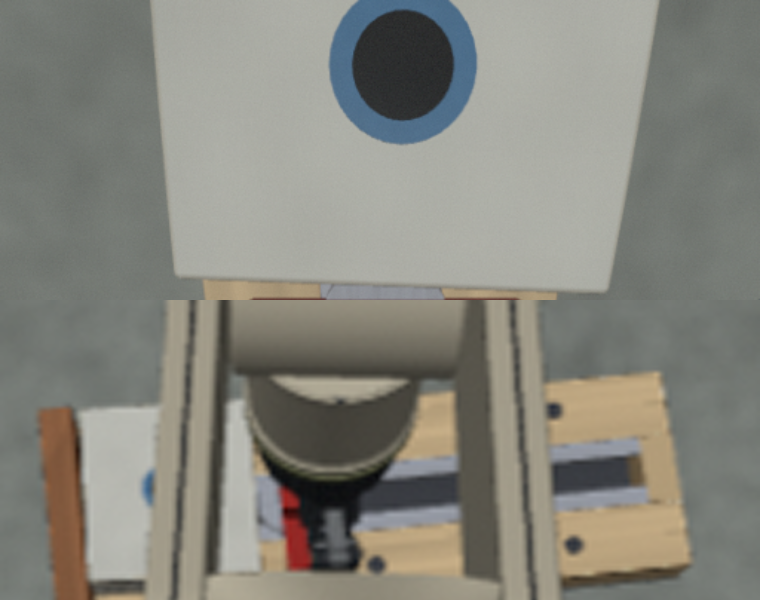

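The wrist view still shows the mould edge sloped, (175,275) to (608,291), so about 2° askew with one corner on the fence. The force is 19 N and the task allows 10–30 N, so I'll go a bit further and measure the slope.

>>> play_rows(increments=[[0.4,[0.4,0,0],0],[0.4,[0.4,0,0],0],[0.4,[0.4,0,0],0],[0.4,[0.4,0,0],0],[0.4,[0,0,0],0],[0.4,[0,0,0],0]])

```text
time: 25.2
tool_pos: [622.9, 27.6, 40.1]
tcp_rot: [179.8, 0.4, 95.4]
ft_force: [2.8, -26.0, 2.4]
finger_gap: 59.9
grip_force: 13.0
```

```bash
cat >> h.py <<'E'
def edge(p=None):
    p=p or snapshot("wrist");s=sense();g=cv2.GaussianBlur(cv2.cvtColor(p["color"],cv2.COLOR_RGB2GRAY),(3,3),0).astype(float)
    y=np.radians(s["tcp_rot"][2]);R=np.array([[np.cos(y),np.sin(y)],[np.sin(y),-np.cos(y)]])
    P=[]
    for c in list(range(150,205,4))+list(range(310,390,4)):
        r=150+int(np.diff(g[150:235,c]).__abs__().argmax()); P.append([c,r,*(R@(onz(p,(c,r),85)[:2]-s["tool_pos"][:2]))])
    P=np.array(P);l=np.polyfit(P[:,3],P[:,2],1);res=P[:,2]-np.polyval(l,P[:,3]);k=np.abs(res)<1.5
    l=np.polyfit(P[k,3],P[k,2],1);print("edge deg",np.degrees(l[0]),"x0",l[1],k.sum(),"yaw",s["tcp_rot"][2]);return P
E
python3 -c "
from h import *
bedview();P=edge();print(P[::4])"
```

```text
25.25 [622.89  27.64  40.08] [179.84   0.4   95.44] [  4.09 -25.61   1.27]
tcp s 27.665707677833197
mould ((616.909912109375, 146.88540649414062), (104.17105865478516, 39.5848503112793), 0.1903834193944931) s 146.92504398623194
edge deg 0.4585230220815329 x0 36.77504132153634 22 yaw 95.43540587451545
[[150.   186.    42.11 -40.53]
 [166.   230.    24.51 -36.19]
 [182.   200.    36.67 -29.02]
 [198.   200.    36.67 -23.01]
 [318.   200.    36.59  21.97]
 [334.   200.    36.58  28.  ]
 [350.   202.    35.78  34.12]
 [366.   194.    38.9   39.87]
 [382.   196.    38.11  46.04]]
```

```bash
cat >> h.py <<'E'
def edge2():
    p=snapshot("wrist");s=sense();g=p["color"].astype(float);gr=g.mean(2)
    y=np.radians(s["tcp_rot"][2]);R=np.array([[np.cos(y),np.sin(y)],[np.sin(y),-np.cos(y)]]);P=[]
    for c in list(range(130,400,9)):
        col=gr[60:235,c]; ref=np.median(col[60:110])
        k=np.nonzero(np.abs(col[90:]-ref)>12)[0]
        if len(k): r=150+k[0]; P.append([c,r,*(R@(onz(p,(c,r),85)[:2]-s["tool_pos"][:2]))])
    P=np.array(P);print(P[:,:2].T.astype(int).tolist())
    k=(np.abs(P[:,1]-np.median(P[:,1]))<12);l=np.polyfit(P[k,3],P[k,2],1);k&=np.abs(P[:,2]-np.polyval(l,P[:,3]))<1.2
    l=np.polyfit(P[k,3],P[k,2],1);print("edge deg",np.degrees(l[0]),"x0",l[1],k.sum(),"yaw",s["tcp_rot"][2])
E
python3 -c "
from h import *
edge2()"
```

```text
[[130, 139, 148, 157, 166, 175, 184, 193, 202, 211, 220, 229, 238, 247, 256, 265, 274, 283, 292, 301, 310, 319, 328, 337, 346, 355, 364, 373, 382, 391], [186, 187, 187, 187, 187, 188, 188, 189, 189, 189, 189, 190, 190, 190, 191, 191, 191, 191, 192, 192, 192, 193, 193, 193, 194, 194, 194, 195, 195, 195]]
edge deg -2.108659252133724 x0 40.23483805377708 30 yaw 95.43262113898979
```

It's still 2.1° askew at 25 N. I'll go toward 30 N in small steps.

>>> play_rows(increments=[[0.4,[0.4,0,0],0],[0.4,[0.4,0,0],0],[0.4,[0,0,0],0],[0.4,[0,0,0],0],[0.4,[0,0,0],0]])

```text
time: 25.77
tool_pos: [622.9, 27.7, 40.2]
tcp_rot: [179.8, 0.4, 95.4]
ft_force: [3.6, -27.6, 2.2]
finger_gap: 59.8
grip_force: 14.4
```

```bash
python3 -c "
from h import *
bedview();edge2()"
```

```text
25.8167 [622.92  27.72  40.21] [179.84   0.45  95.42] [  3.97 -29.     2.03]
tcp s 27.743646644361817
mould ((616.909912109375, 146.88540649414062), (104.17105865478516, 39.5848503112793), 0.1903834193944931) s 146.92504398623194
[[130, 139, 148, 157, 166, 175, 184, 193, 202, 211, 220, 229, 238, 247, 256, 265, 274, 283, 292, 301, 310, 319, 328, 337, 346, 355, 364, 373, 382, 391], [186, 187, 187, 187, 188, 188, 188, 189, 189, 189, 190, 190, 190, 191, 191, 191, 191, 192, 192, 192, 193, 193, 193, 194, 194, 194, 194, 195, 195, 195]]
edge deg -2.109575137261937 x0 40.192515515249845 30 yaw 95.41875934443192
```

No rotation up to 29 N, and the tool has lifted 1.3 mm. My guess is the tips are pushing too high and tilting the stop so it binds. I'll back off, find the deck with the tips, and push lower.

>>> play_rows(increments=[[0.4,[-2,0,0],0],[0.4,[-3,0,0],0],[0.4,[-3,0,0],0],[0.4,[-3,0,0],0],[0.4,[0,0,0],0],[0.4,[0,0,0],0]])

```text
time: 26.37
tool_pos: [621.8, 23.2, 38.7]
tcp_rot: [-180.0, -0.0, 95.6]
ft_force: [0.2, 0.5, -0.6]
finger_gap: 60.0
grip_force: 0.0
```

>>> play_rows(increments=[[0.4,[0,0,1],0],[0.4,[0,0,1],0],[0.4,[0,0,1],0],[0.4,[0,0,0],0],[0.4,[0,0,0],0]])

```text
time: 26.78
tool_pos: [622.0, 22.8, 35.7]
tcp_rot: [-180.0, -0.0, 95.6]
ft_force: [-0.1, -0.6, 0.4]
finger_gap: 59.4
grip_force: 0.0
```

```bash
python3 -c "
from h import *
bedview();edge2()"
```

```text
26.8333 [622.03  22.68  35.8 ] [-179.99   -0.     95.55] [ 0.82 -0.05  0.12]
tcp s 22.816265842742176
mould ((617.129150390625, 138.00772094726562), (105.4117202758789, 52.12356948852539), 3.1661624908447266) s 138.06833417433668
[[130, 139, 148, 157, 166, 175, 184, 193, 202, 211, 220, 229, 238, 247, 256, 265, 274, 283, 292, 301, 310, 319, 328, 337, 346, 355, 364, 373, 382, 391], [175, 175, 175, 175, 176, 177, 177, 177, 177, 178, 178, 179, 179, 179, 179, 179, 180, 180, 180, 181, 181, 181, 182, 182, 183, 183, 183, 184, 184, 184]]
edge deg -2.156095098669942 x0 45.19452676388076 30 yaw 95.54360774363339
```

>>> play_rows(increments=[[0.4,[0,0,0.7],0],[0.4,[0,0,0.7],0],[0.4,[0,0,0.7],0],[0.4,[0,0,0],0],[0.4,[0,0,0],0]])

```text
time: 27.3
tool_pos: [622.4, 22.6, 35.0]
tcp_rot: [180.0, 0.0, 95.5]
ft_force: [-5.3, 0.0, 9.4]
finger_gap: 60.2
grip_force: 4.7
```

>>> play_rows(increments=[[0.4,[0,0,0.7],0],[0.4,[0,0,0.7],0],[0.4,[0,0,0],0],[0.4,[0,0,0],0]])

```text
time: 27.63
tool_pos: [622.4, 22.6, 34.9]
tcp_rot: [180.0, 0.0, 95.5]
ft_force: [-11.2, 0.4, 19.7]
finger_gap: 59.7
grip_force: 10.0
```

The tips touch the deck at TCP z of about 35, so the push was already low (about 4–5 mm above the deck). The likelier cause is friction between collar and plaster stopping the mould's near face from sliding sideways. I'll push at moderate force and twist the stop a few degrees clockwise, so the collar drags the mould in the squaring direction.

>>> play_rows(increments=[[0.4,[0,0,-2.5],0],[0.4,[0,0,-2],0],[0.4,[1.5,0,0],0],[0.4,[1.5,0,0],0],[0.4,[1,0,0],0],[0.4,[1,0,0],0],[0.4,[1,0,0],0],[0.4,[1,0,0],0],[0.4,[0,0,0],0],[0.4,[0,0,0],0]])

```text
time: 28.47
tool_pos: [621.8, 27.1, 36.8]
tcp_rot: [180.0, 0.2, 95.5]
ft_force: [2.6, -10.7, -0.4]
finger_gap: 59.5
grip_force: 5.6
```

>>> play_rows(increments=[[0.4,[0.5,0,0],0],[0.4,[0.5,0,0],0],[0.4,[0.5,0,0],0],[0.4,[0.5,0,0],0],[0.4,[0,0,0],0],[0.4,[0,0,0],0]])

```text
time: 28.97
tool_pos: [621.8, 27.3, 36.9]
tcp_rot: [180.0, 0.3, 95.5]
ft_force: [1.2, -18.6, 0.6]
finger_gap: 59.3
grip_force: 9.2
```

>>> play_rows(increments=[[0.4,[0,0,0],0.02],[0.4,[0,0,0],0.02],[0.4,[0,0,0],0.02],[0.4,[0,0,0],0.02],[0.4,[0,0,0],0],[0.4,[0,0,0],0]])

```text
time: 29.47
tool_pos: [620.1, 28.0, 36.6]
tcp_rot: [-179.8, 0.3, 90.9]
ft_force: [-4.9, -16.3, 5.8]
finger_gap: 59.9
grip_force: 7.8
```

```bash
python3 -c "
from h import *
bedview();edge2()"
```

```text
29.5167 [620.09  28.06  36.58] [-179.83    0.27   90.91] [ -6.71 -15.09   4.99]
tcp s 28.355204244116234
mould ((618.080078125, 145.67379760742188), (106.4935073852539, 42.05815124511719), 0.16537804901599884) s 145.60502943110367
[[130, 139, 148, 157, 166, 175, 184, 193, 202, 211, 220, 229, 238, 247, 256, 265, 274, 283, 292, 301, 310, 319, 328, 337, 346, 355, 364, 373, 382, 391], [199, 199, 198, 198, 197, 197, 196, 196, 195, 195, 194, 193, 193, 192, 192, 191, 191, 190, 190, 189, 188, 188, 187, 187, 186, 186, 185, 185, 184, 184]]
edge deg 3.58880830241577 x0 40.71351861992227 30 yaw 90.90631312271732
```

It works: mould yaw went from 3.4° to 4.5°, with the bed at about 5.6–5.8°. I'll twist slightly more.

>>> play_rows(increments=[[0.4,[0.5,0,0],0.015],[0.4,[0.5,0,0],0.015],[0.4,[0.3,0,0],0.01],[0.4,[0,0,0],0.01],[0.4,[0,0,0],0],[0.4,[0,0,0],0]])

```text
time: 30.07
tool_pos: [619.2, 28.7, 36.5]
tcp_rot: [-179.7, 0.3, 88.0]
ft_force: [-11.2, -19.1, 9.9]
finger_gap: 59.6
grip_force: 9.6
```

```bash
python3 -c "
from h import *
bedview();edge2()"
```

```text
30.1167 [619.23  28.67  36.56] [-179.74    0.33   88.04] [-11.47 -18.48   8.94]
tcp s 29.049590947075043
mould ((618.08154296875, 148.1257781982422), (106.461669921875, 42.059837341308594), 0.19168677926063538) s 148.04516475561087
[[130, 139, 148, 157, 166, 175, 184, 193, 202, 211, 220, 229, 238, 247, 256, 265, 274, 283, 292, 301, 310, 319, 328, 337, 346, 355, 364, 373, 382, 391], [207, 206, 205, 203, 203, 202, 201, 200, 199, 198, 196, 195, 194, 193, 192, 191, 190, 189, 188, 187, 186, 185, 184, 183, 181, 180, 179, 178, 177, 176]]
edge deg 7.0584189888400495 x0 40.663441389453546 23 yaw 88.04362736598162
```

Mould yaw is now about 5.1°. The twist is near its limit, so I'll ratchet: back off, raise 1 mm, swing the stop about 4° counter-clockwise with light contact only, then push and twist clockwise back to square.

>>> play_rows(increments=[[0.4,[-3,0,-0.5],0],[0.4,[-4,0,-0.5],0],[0.4,[-5,0,-0.5],0],[0.4,[-5,0,0],0],[0.4,[0,3,0],-0.05],[0.4,[0,0,0],-0.05],[0.4,[0,0,0],-0.05],[0.4,[0,0,0],-0.05],[0.4,[0,0,0],0],[0.4,[0,0,0],0]])

```text
time: 31.0
tool_pos: [623.7, 15.8, 38.3]
tcp_rot: [180.0, -0.0, 99.5]
ft_force: [0.5, 0.3, 0.5]
finger_gap: 59.7
grip_force: 0.0
```

```bash
cat >> h.py <<'E'
def bar():
    p=snapshot("wrist");s=sense();y=np.radians(s["tcp_rot"][2]);R=np.array([[np.cos(y),np.sin(y)],[np.sin(y),-np.cos(y)]])
    im=p["color"].astype(int);r,G,B=im[...,0],im[...,1],im[...,2]
    m=(r>1.8*G)&(r>1.8*B)&(r>70)&(G<75);P=[]
    for c in range(150,370,5):
        k=np.nonzero(m[:,c])[0]
        if len(k)>8: P.append(R@(onz(p,(c,k.min()),55)[:2]-s["tool_pos"][:2]))
    P=np.array(P);k=np.abs(P[:,1])>19;l=np.polyfit(P[k,1],P[k,0],1);print("bar front x0",l[1],"deg",np.degrees(l[0]),"world yaw",s["tcp_rot"][2]-90+np.degrees(l[0]),"y ends",P[:,1].min(),P[:,1].max())
E
python3 -c "
from h import *
bedview();edge2();bar()"
```

```text
31.05 [623.73  15.75  38.38] [179.99  -0.    99.45] [ 0.26 -0.01  0.05]
tcp s 15.747533584619125
mould ((618.5808715820312, 132.68438720703125), (105.74494171142578, 65.11254119873047), 5.184870719909668) s 132.62874341330843
[[139, 148, 157, 166, 175, 184, 193, 202, 211, 220, 229, 238, 247, 256, 265, 274, 283, 292, 301, 310, 319, 328, 337, 346, 355, 364, 373, 382, 391], [168, 150, 150, 150, 150, 150, 150, 150, 150, 151, 152, 152, 153, 153, 154, 155, 156, 156, 157, 157, 158, 159, 160, 160, 161, 162, 162, 163, 164]]
edge deg -3.6289487746402798 x0 53.5620977404815 28 yaw 99.46538361073938
bar front x0 38.40824211030126 deg -10.629015671948133 world yaw -1.1503660934865625 y ends -44.14946162185884 46.44359111586038
```

>>> play_rows(increments=[[0.4,[2,0,0],0],[0.4,[2,0,0],0],[0.4,[1.5,0,0],0],[0.4,[1.5,0,0],0],[0.4,[1,0,0],0],[0.4,[1,0,0],0],[0.4,[1,0,0],0],[0.4,[1,0,0],0],[0.4,[0,0,0],0],[0.4,[0,0,0],0]])

```text
time: 31.98
tool_pos: [621.7, 26.7, 38.4]
tcp_rot: [-180.0, -0.0, 99.6]
ft_force: [-0.6, -0.7, 0.1]
finger_gap: 59.6
grip_force: 0.0
```

```bash
sed -i 's/gr\[60:235,c\]; ref=np.median(col\[60:110\])/gr[60:235,c]; ref=np.median(col[40:75])/; s/np.abs(col\[90:\]-ref)>12/np.abs(col[75:]-ref)>12/; s/r=150+k\[0\]; P.append(\[c,r,\*(R@(onz(p,(c,r),85)/r=135+k[0]; P.append([c,r,*(R@(onz(p,(c,r),85)/' h.py; python3 -c "
from h import *
b=bedview();edge2();bar()
# fence face line: brown->other transition along fence foot, and slot line
im=b['color'].astype(int)
W=[]
for r in range(125,180):
    row=im[r,195:225];k=np.nonzero((row[:,0]-row[:,2]>45)&(row[:,2]<75))[0]
    if len(k)>5: W.append(onz(b,(195+k.min(),r),85)[:2])
W=np.array(W);l=np.polyfit(W[:,0],W[:,1],1);k=np.abs(W[:,1]-np.polyval(l,W[:,0]))<2;l=np.polyfit(W[k,0],W[k,1],1);print('fence back yaw',np.degrees(np.arctan(l[0])),k.sum())"
```

```text
32.0333 [621.68  26.73  38.32] [-179.98   -0.01   99.56] [-0.83  0.16  0.01]
tcp s 26.875201276387926
mould ((618.121337890625, 144.48245239257812), (106.44068908691406, 49.479827880859375), 0.11307857930660248) s 144.41534378288085
[[139, 148, 157, 166, 175, 184, 193, 202, 211, 220, 229, 238, 247, 256, 265, 274, 283, 292, 301, 310, 319, 328, 337, 346, 355, 364, 373, 382, 391], [175, 176, 177, 177, 178, 179, 179, 180, 181, 182, 182, 183, 183, 184, 185, 186, 186, 187, 188, 188, 189, 190, 190, 191, 192, 192, 193, 194, 194]]
edge deg -4.502102588922507 x0 42.74045721567423 29 yaw 99.5542407446756
bar front x0 27.631045290009013 deg -1.742944151189361 world yaw 7.811031244788099 y ends -45.528317529113785 46.795881912194005
fence back yaw 5.61578530661907 50
```

Mould yaw is 5.05° against a fence yaw of 5.6°. I'll push to about 18 N, then twist clockwise back to square.

>>> play_rows(increments=[[0.4,[1,0,0],0],[0.4,[1,0,0],0],[0.4,[1,0,0],0],[0.4,[1,0,0],0],[0.4,[0.7,0,0],0],[0.4,[0.7,0,0],0],[0.4,[0,0,0],0],[0.4,[0,0,0],0]])

```text
time: 32.8
tool_pos: [621.7, 28.7, 38.9]
tcp_rot: [180.0, 0.3, 99.5]
ft_force: [1.6, -13.8, 0.8]
finger_gap: 59.9
grip_force: 7.1
```

>>> play_rows(increments=[[0.4,[0,0,0],0.015],[0.4,[0,0,0],0.02],[0.4,[0,0,0],0.02],[0.4,[0,0,0],0.02],[0.4,[0,0,0],0],[0.4,[0,0,0],0]])

```text
time: 33.3
tool_pos: [620.4, 28.8, 38.4]
tcp_rot: [-179.9, 0.2, 95.2]
ft_force: [-2.6, -13.7, 2.7]
finger_gap: 60.0
grip_force: 6.9
```

```bash
python3 -c "
from h import *
b=bedview();edge2();bar()"
```

```text
33.35 [620.4   28.81  38.39] [-179.9     0.23   95.21] [ -3.65 -13.33   3.02]
tcp s 29.074223850364138
mould ((618.1466064453125, 148.12599182128906), (106.53022003173828, 42.059837341308594), 0.19168677926063538) s 148.039028276409
[[130, 139, 148, 157, 166, 175, 184, 193, 202, 211, 220, 229, 238, 247, 256, 265, 274, 283, 292, 301, 310, 319, 328, 337, 346, 355, 364, 373, 382, 391], [164, 191, 191, 191, 191, 191, 191, 191, 191, 191, 190, 190, 190, 190, 190, 190, 190, 190, 190, 190, 190, 189, 190, 189, 189, 189, 189, 189, 189, 189]]
edge deg 0.5429450974069012 x0 40.785003764077175 29 yaw 95.20960253877287
bar front x0 26.167852032674865 deg 0.34882993253204214 world yaw 5.559771906819209 y ends -45.84818364214684 46.80011052301856
```

The mould is at 5.75°, square to the fence, and the bar is square. Stop s is about 48 mm, which is the expected home position. One small final push, then I'll withdraw straight back and up.

>>> play_rows(increments=[[0.4,[0.6,0,0],0],[0.4,[0.6,0,0],0],[0.4,[0,0,0],0],[0.4,[0,0,0],0]])

```text
time: 33.78
tool_pos: [620.4, 28.9, 38.5]
tcp_rot: [-179.9, 0.3, 95.2]
ft_force: [-3.1, -19.1, 2.2]
finger_gap: 59.5
grip_force: 9.1
```

>>> play_rows(increments=[[0.4,[-2,0,0],0],[0.4,[-2,0,0],0],[0.4,[-3,0,0],0],[0.4,[-6,0,0],0],[0.4,[-10,0,0],0],[0.4,[-12,0,0],0],[0.4,[-8,0,-8],0],[0.4,[0,0,-20],0],[0.4,[0,0,-25],0],[0.4,[0,0,-25],0],[0.4,[0,0,-15],0],[0.4,[0,0,0],0]])

```text
time: 34.78
tool_pos: [627.9, -10.9, 137.3]
tcp_rot: [179.5, 0.1, 95.2]
ft_force: [1.1, -0.2, 0.6]
finger_gap: 59.6
grip_force: 0.0
```

```bash
python3 -c "
from h import *
p=snapshot('wrist');s=sense();print(s['tool_pos'],s['ft_force'])
for q in('stop','stop_bar','mould'): print(q,[(w(p,r['xyz']),round(r['p'],2)) for r in pinpoint(q,p)][:2])
b=snapshot('top')
for q in('stop','mould','crock','tape'): print(q,[(w(b,r['xyz']),round(r['p'],2)) for r in pinpoint(q,b)][:3])
A=cv2.resize(p['color'],(512,384))[:290,:,::-1];B=cv2.resize(b['color'][100:200,190:370,::-1],(512,284),interpolation=cv2.INTER_CUBIC);cv2.imwrite('pics/f.png',np.vstack([A,B]))"
```

```text
[626.78819908 -10.70238101 134.73209583] [ 0.41182802 -0.52671009 -1.12058776]
stop [(array([617.06088296,  48.88287486,  39.90804167]), 0.92)]
stop_bar [(array([619.91945533,  46.4697542 ,  49.15657738]), 0.66)]
mould [(array([617.63786573, 117.84597445,  42.24213367]), 0.82)]
stop [(array([408.78495039, 462.26774017,  15.1193847 ]), 0.74), (array([572.47803369, 420.86273596,  15.10899673]), 0.55), (array([621.9298302 ,  46.06311171,  39.85533959]), 0.44)]
mould [(array([619.26347844, 117.38654591,  40.77637345]), 0.84), (array([620.60636603,  47.67284394,  40.53886337]), 0.66)]
crock [(array([ 462.09807363, -334.18147905,   -0.97664285]), 0.59)]
tape [(array([621.34716761, 120.27487346,  38.30133741]), 0.22)]
```

View pics/f.png

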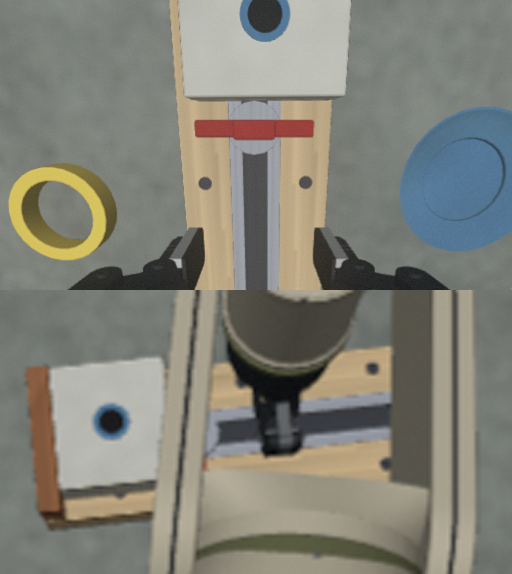

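The final picture shows the bar square across the slot at (254,128). The collar is against the mould, and the mould is flush along the fence. The tape and crock haven't moved and nothing is being touched, so I'm handing in.

```bash
python3 -c "
from bench import *
print(hand_in())"
```

```text
the job is handed in; nothing more can be done
None
```

I handed the job in with the stop caught under the lips, square across the slot and against the mould, the mould square against the fence, the gripper clear, and a peak push of about 29 N while squaring it up; no verdict came back.

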